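# Find the thread gauge leaf that fits the sampler's screw

### The job

Check the thread of the screw held in the stand on the blue mat: lay the yellow gauge leaf flat on the stand's ledge and slide it, teeth first, against the thread. If it seats fully, leave it there; if it does not, lay it flat back on the mat and mesh the white leaf instead. At the end the leaf that fits rests on the ledge with its teeth fully home in the thread, let go, and the other leaf lies flat down on the mat or table.

Things in the scene. Friction and masses are not known exactly. Their poses are not given: they have to be found in the camera images.
- leaf_yellow: Yellow comb leaf flat on the 2 mm mat: plate x -40 to 25, y -40 to 40, 8 mm thick. 3 teeth, pitch 24, on its +x edge, x 25 to 33 mm, 6 mm wide at the tip, middle tooth on the x axis. Grip fin upright on its middle: 36 along x, 12 thick (y), top 48 mm above the underside. 70 g. Origin: underside, below the fin; z up. Fits only the coarse screw; on the other it stops 8 mm short.
- leaf_white: White comb leaf flat on the 2 mm mat: plate x -40 to 25, y -40 to 40, 8 mm thick. 5 teeth, pitch 16, on its +x edge, x 25 to 33 mm, 3 mm wide at the tip, middle tooth on the x axis. Grip fin upright on its middle: 36 along x, 12 thick (y), top 48 mm above the underside. 70 g. Origin: underside, below the fin; z up. Fits only the fine screw; on the other it stops 8 mm short.
- coarse_seat (a point): Seat point on the coarse (pitch 24 mm) screw's fixed stand: on top of its ledge (26 mm above the table), in line with a groove. +x points to the screw, z up. A fitting leaf is home with its origin here, x axes alike (one groove aside is as good). Screw: white, 44 mm thick, along y; axis 47 mm ahead along x, top 26 mm above here. Ledge: x -75 to 23, y -80 to 80 mm.
- fine_seat (a point): Same point on the fine (pitch 16 mm) screw's stand; all other sizes alike. Thread of both: crests 25 mm ahead of the point, 9 mm deep, y -60 to 60 mm; teeth find a groove from 4 mm off. The screw to check is the one whose stand is on the blue mat (world y above -0.3 m); the other is a spare on grey felt at the right (y below -0.45 m).
Not all that is in view belongs to the job. What is meant by the leaf_yellow is not black, pink or purple, and is the smaller of those in its own colour.

How it is judged:
By the outcome, as a careful person would: the job done as asked, in the order asked, and still so for the second after the job is handed in, with the robot touching nothing.
It also fails if it takes over 64 s, if anything falls off the work surface, if the arm or the gripper's body presses on something with over 40 N, if the wrist force passes 120 N, or if a joint passes its speed limit or range.

### The arm

A 6-joint arm with a two-finger parallel gripper is mounted at the origin on the work surface. World frame = base frame: x ahead of the robot, y to its left, z up, the work surface at z = 0. Lengths are in m, angles in degrees, forces in N, time in s.
With the tool pointing down it reaches from about 0.4 to 0.825 m from the base axis. Payload 7 kg.
Tool frame: the origin (TCP) lies midway between the tips of the shut fingers; the grasp point (between the pads) lies 19 mm behind it; z points along the fingers, y is the direction in which the jaws open and shut (so a half turn about z gives the same grasp; the last joint's range is limited). The gripper opens to 88 mm and grips with 3 to 60 N. Pads are 19 mm wide; open, the fingers measure 130 mm over their backs; the gripper's body (78 mm by 193 mm) begins 47 mm behind the grasp point.
Start: joints at [85.434, 20.546, 0.682, 0, -70.136, -16.507], TCP at [0.243, 0.63, 0.227] pointing down, gripper open.
Joint ranges: [-176.03, 176.03], [-82.01, 121.73], [-58.28, 71.71], [-173.87, 95.51], [-174.79, -0.11], [-173.66, 173.66]. Speed limits (degrees/s): [136.94, 136.94, 172.46, 180, 180, 180].

### API

Orientations are given as [roll, pitch, yaw] about the fixed x, y, z axes, in that order (R = Rz(yaw) Ry(pitch) Rx(roll)).
In Python, from plant import get_state, capture, get_calibration, close_job, boxes_of, cut_out gives the robot as it stands.
- The arm moves only by the tool apply_moves, never from a script. Its argument "commands" is a list of rows, each an object with "grip": the closure, from 0 (fully open) to 1 (shut); "slide": the shift along the tool's x, y, z in m, a list of three; "roll": the turn about the tool's z in degrees. In form: [{"grip": grip, "slide": [x, y, z], "roll": roll}, ...]. A call has 1 to 5 rows; each row is the pose to reach, as a shift and turn from the pose commanded when the call began, along the tool's axes at that moment; what a row does not reach only later rows make up. A row lasts 1/8 s, in which the tool goes at most 62.5 mm and 10.7 degrees, less where a joint would pass 70% of its speed; a pose out of reach is approached as far as the arm can. A call with a gripper value outside its range is refused whole. The fingers move at their own pace and stop on an object; "grip_force" is the grip in N (left out, the last holds). Time passes only in rows, so rows that repeat a pose let the fingers close. It gives the time, the measured TCP pose, the force and the opening at its end, in the units of the state.
- get_state(): the state, without advancing time (a new reading comes with each control period).
- capture(name): name is "scene" or "top" or "wrist"; returns (picture, depth): 480x640x3 uint8, red, green, blue; 480x640 float32, m along the optical axis (not along the pixel's ray), 0 where there is no reading.
- get_calibration(name): a dict with "mtx" (3x3 intrinsics, pixels), "R" (3x3) and "t" (3): a world point X has camera coordinates R X + t. Camera axes: x right, y down, z forward; pixel columns grow to the right and rows downward; lengths in m; the calibration is good to about 2 mm. The wrist camera is an equidistant fisheye: a pixel r from the principal point sees the ray r / f radians off the axis. A picture is of the moment at which its call begins: read the wrist's pose just before it. get_calibration takes no time and is no camera call; for the wrist camera it gives the pose at the moment of the call.
- close_job(): hands the job in, once; it reports no verdict.
Trained networks look in the newest picture that a camera, given by its name, has taken for a name from the list of things; names that differ only in an ending like _2 or _b are one class to them, and where a whole thing is asked for, a point or a joint stands for the part that bears it (a point fixed in the world has none). Each returns a list of dicts, best first, with "score" (0 to 1); they miss things now and then, are a little off and sometimes report something else, mostly with a low value. They report only what shows in the picture. A call takes as long as a camera call. They do not tell look-alikes from the thing itself.
- boxes_of(name, camera): "position" ([x, y, z] in m, in the coordinates of the camera as it stood for that picture, good to about 4 mm: the middle of the surface that is visible of it).
- cut_out(name, camera): "mask" (480x640 bool, what is visible of it).
The state is a dict: "time_s": time; "joints": joint angles; "qd": joint speeds; "joint_torque": joint torques, N m; "tcp_pos": TCP position; "eef_rot": TCP orientation; "contact_force": force on the tool from outside, world axes, zero at the start; "moment": the same for the moment, N m; "gripper_width": finger opening in m.
Only numpy, scipy, OpenCV 4.12 (cv2) and the standard library are available. Lean on these libraries where they do the work, as an engineer would, in place of code of your own. Each camera call takes 0.05 s, during which the arm holds its last target.

## Working session

There is one attempt and no reset: what is moved stays moved. The work goes in short steps, Python scripts to look and compute and a tool call to move; the robot and the scene stay as the last step left them, time stands still between calls to the robot, and variables do not carry over. Pictures are saved under pics/ and viewed, and the job is handed in when it is done.

Besides the shell and the picture viewer there is one more tool, called after "Call:" as name([rows], argument=value, ...), one row to a line, values as JSON. apply_moves: Moves the arm, as the interface text tells. Its arguments: {"type":"object","properties":{"commands":{"type":"array"},"grip_force":{"type":"number"}},"required":["commands"]}

```bash
mkdir -p pics; ls
cat > h.py <<'E'
import numpy as np,cv2
from plant import *
def snap(n,f):
    p,d=capture(n); cv2.imwrite('pics/'+f+'.png',p[:,:,::-1]); np.savez('pics/'+f+'.npz',p=p,d=d,**get_calibration(n)); return p,d
def world(c,z,u,v): # pinhole depth
    K=c['mtx'];X=np.array([(u-K[0,2])/K[0,0]*z,(v-K[1,2])/K[1,1]*z,z]);return c['R'].T@(X-c['t'])
E
python3 - <<'E'
from h import *
s=get_state();print(s)
for n in ('scene','top'):
    p,d=snap(n,n+'0');c=get_calibration(n);print(n,c)
    for t in ('leaf_yellow','leaf_white'):
        for b in boxes_of(t,n): 
            X=np.array(b['position']);print(t,b['score'],(c['R'].T@(X-c['t'])).round(3), (c['mtx']@X/X[2]).round(0))
E
```

```text
pics
{'time_s': 0.0, 'joints': array([ 8.54320320e+01,  2.05920193e+01,  6.32377099e-01, -1.97721222e-02,
       -7.01355255e+01, -1.65082955e+01]), 'qd': array([-0.05588037, -0.03333954, -0.03267062,  0.01758093, -0.08148108,
        0.00450606]), 'joint_torque': array([ 6.01464103e-05, -5.82714379e+01,  2.93054491e+01,  6.99716941e+00,
        6.95739698e-03, -1.40613656e-04]), 'tcp_pos': array([0.24257206, 0.62937239, 0.22560658]), 'eef_rot': array([ 1.79903473e+02, -9.22419712e-03, -2.10829897e+01]), 'contact_force': array([7.81411967e-05, 3.44381544e-01, 2.43299850e-01]), 'moment': array([-0.01946676,  0.01055275, -0.0420474 ]), 'gripper_width': 0.0873976552407124}
scene {'mtx': array([[619.45314657,   0.        , 323.59744838],
       [  0.        , 619.45314657, 241.79703714],
       [  0.        ,   0.        ,   1.        ]]), 'R': array([[ 0.78954423,  0.61362468,  0.00920167],
       [ 0.49254538, -0.62466602, -0.60596321],
       [-0.366086  ,  0.48296699, -0.79543945]]), 't': array([-0.26037819, -0.2477185 ,  1.71348269])}
leaf_yellow 0.94 [0.445 0.145 0.007] [393. 195. 
[... 232 characters left out ...]
af_white 0.71 [0.568 0.305 0.01 ] [465. 180.   1.]
top {'mtx': array([[534.70051542,   0.        , 322.38551073],
       [  0.        , 534.70051542, 235.90470039],
       [  0.        ,   0.        ,   1.        ]]), 'R': array([[ 0.0807233 , -0.99673293,  0.00268529],
       [-0.97592092, -0.07958492, -0.20308764],
       [ 0.20263785,  0.01377327, -0.97915688]]), 't': array([-0.15200209,  0.40709045,  1.10056956])}
leaf_yellow 0.97 [ 0.482 -0.272  0.011] [394. 216.   1.]
leaf_yellow 0.93 [ 0.202 -0.271  0.017] [386. 345.   1.]
leaf_yellow 0.87 [ 0.631 -0.267  0.008] [395. 153.   1.]
leaf_yellow 0.75 [0.605 0.154 0.015] [209. 148.   1.]
leaf_yellow 0.69 [0.435 0.158 0.013] [198. 221.   1.]
```

View pics/scene0.png

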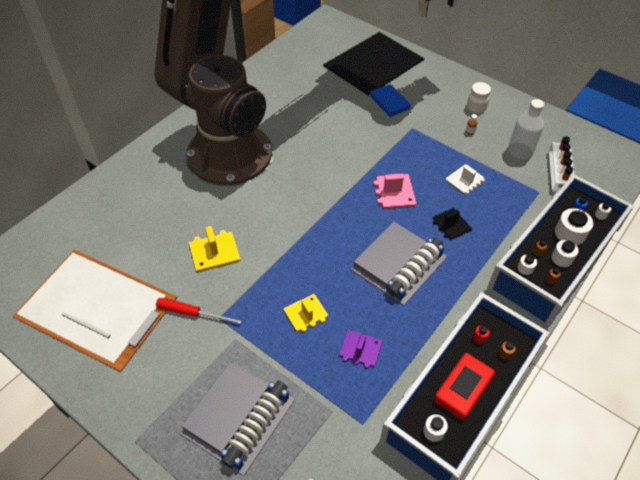

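View pics/top0.png

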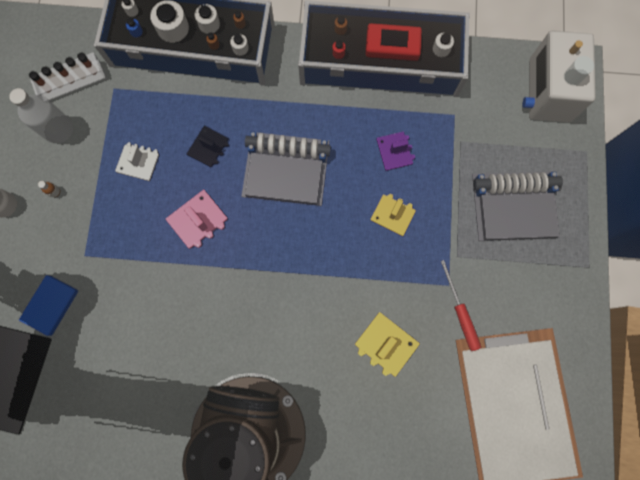

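Top view: the small yellow leaf is at (394,214). Things it could be taken for are the larger yellow (387,345), black (208,146), pink (197,219) and purple (396,150). The white leaf is at (137,160), the blue-mat stand at (287,165) and the spare stand at (518,205). Next I'll make rectified crops.

```bash
cat >> h.py <<'E'
def rect(f,cx,cy,z,half=0.09,px=500):
    # ortho view: image up = +x world, left=+y
    q=np.load('pics/'+f+'.npz');P=q['mtx']@np.c_[q['R'],q['t']]
    s=2*half/px
    A=np.array([[0,-s,cx+half],[-s,0,cy+half],[0,0,z],[0,0,1]])
    H=P@A
    return cv2.warpPerspective(q['p'],H,(px,px),flags=cv2.INTER_CUBIC|cv2.WARP_INVERSE_MAP)[:,:,::-1]
E
python3 - <<'E'
from h import *
a=[rect('top0',.482,-.272,.010,.075,380),rect('scene0',.482,-.272,.010,.075,380)]
b=[rect('top0',.60,.30,.010,.12,380),rect('top0',.60,.0,.026,.12,380)]
cv2.imwrite('pics/r1.png',cv2.resize(np.vstack([np.hstack(a),np.hstack(b)]),(600,600)))
c=[rect('top0',.57,-.0,.026,.11,400),rect('scene0',.57,-.0,.026,.11,400)]
cv2.imwrite('pics/r2.png',np.hstack(c))
E
```

```text
(no output)
```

View pics/r1.png

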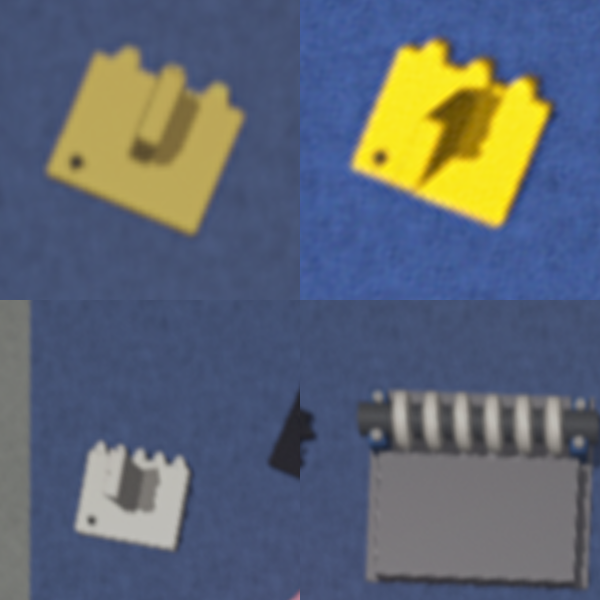

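View pics/r2.png

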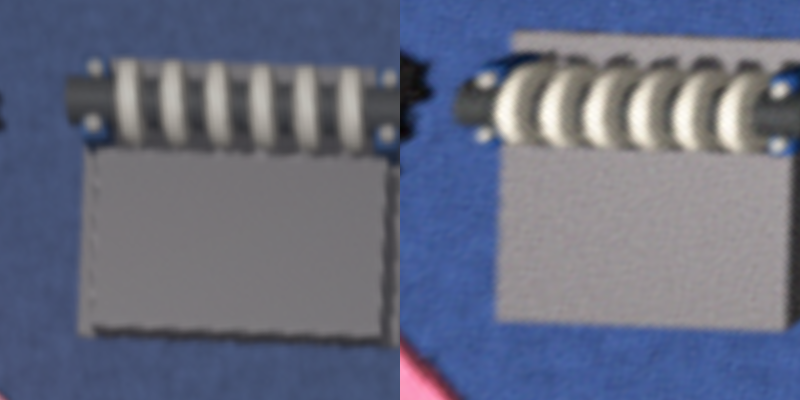

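The mat screw's crests are about 24 mm apart, so it is coarse. The small yellow's plate measures about 80 mm with 3 teeth, which matches the description. I'll move over the stand for a close wrist look.

Call:
apply_moves([
  {"grip":0,"slide":[0.044,0.044,0],"roll":0},
  {"grip":0,"slide":[0.088,0.088,0],"roll":0},
  {"grip":0,"slide":[0.132,0.132,0],"roll":0},
  {"grip":0,"slide":[0.176,0.176,0],"roll":0},
  {"grip":0,"slide":[0.22,0.22,0],"roll":0},
])

```text
time_s: 0.92
tcp_pos: [0.3694, 0.3436, 0.2268]
eef_rot: [-180.0, -0.0, -21.0]
contact_force: [1.7, 0.4, -0.6]
gripper_width: 0.0872
```

Call:
apply_moves([
  {"grip":0,"slide":[0.044,0.044,0],"roll":0},
  {"grip":0,"slide":[0.088,0.088,0],"roll":0},
  {"grip":0,"slide":[0.132,0.132,0],"roll":0},
  {"grip":0,"slide":[0.176,0.176,0],"roll":0},
  {"grip":0,"slide":[0.22,0.22,0],"roll":0},
])

```text
time_s: 1.55
tcp_pos: [0.4957, 0.0592, 0.227]
eef_rot: [-179.9, -0.0, -21.0]
contact_force: [1.1, 1.3, 0.3]
gripper_width: 0.0877
```

Run:
```python
from h import *
print(get_state()['tcp_pos'],get_state()['eef_rot'])
snap('wrist','w1');c=get_calibration('wrist');print(c)
```

```text
[0.49565338 0.05920483 0.22704953] [-1.79948741e+02 -4.67820709e-02 -2.10489819e+01]
{'mtx': array([[371.64829954,   0.        , 321.12485952],
       [  0.        , 371.64829954, 231.69654333],
       [  0.        ,   0.        ,   1.        ]]), 'R': array([[-0.36160309, -0.93233026,  0.00187089],
       [-0.90109062,  0.35000054,  0.25599867],
       [-0.23933012,  0.09088406, -0.96667532]]), 't': array([0.22955462, 0.39828857, 0.50411677])}
```

View pics/w1.png

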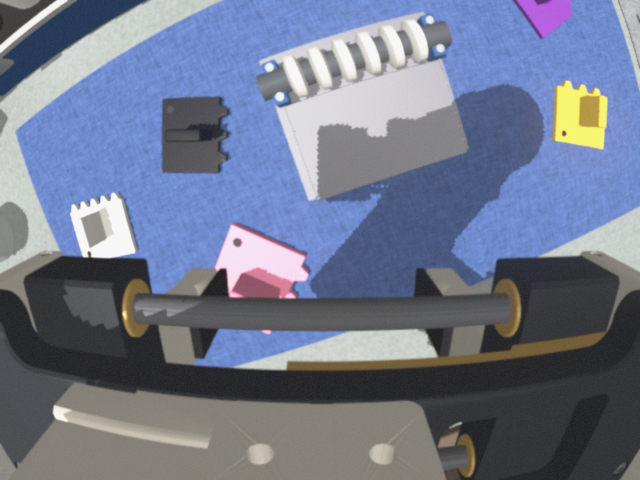

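The wrist view shows the stand with its ledge corners near (282,103), (314,200), (467,150) and (440,55). Next I'll rectify it at ledge height, along with the yellow leaf.

```bash
cat >> h.py <<'E'
def rectw(f,cx,cy,z,half=0.09,px=500,yaw=0):
    # fisheye ortho; image up = dir yaw, left = yaw+90
    q=np.load('pics/'+f+'.npz');s=2*half/px
    v,u=np.mgrid[0:px,0:px]; a=half-v*s; b=half-u*s; y=np.radians(yaw)
    X=np.stack([cx+a*np.cos(y)-b*np.sin(y),cy+a*np.sin(y)+b*np.cos(y),np.full(a.shape,z)],-1).reshape(1,-1,3)
    r,_=cv2.Rodrigues(q['R'])
    m,_=cv2.fisheye.projectPoints(X,r,q['t'],q['mtx'],np.zeros(4))
    m=m.reshape(px,px,2).astype(np.float32)
    return cv2.remap(q['p'],m[...,0],m[...,1],cv2.INTER_CUBIC)[:,:,::-1]
E
python3 - <<'E'
from h import *
q=np.load('pics/top0.npz')
a=rectw('w1',.57,0,.026,.11,440); b=rectw('w1',.57,0,.048,.11,440)
cv2.imwrite('pics/r3.png',cv2.resize(np.hstack([a,b]),(800,400)))
c=rectw('w1',.492,-.273,.010,.06,400,-23);cv2.imwrite('pics/r4.png',np.hstack([c,rectw('w1',.59,.305,.010,.06,400,0)]))
E
```

```text
(no output)
```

View pics/r3.png

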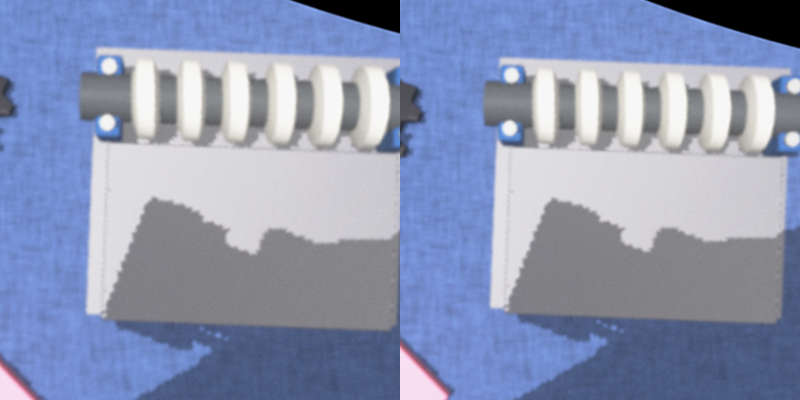

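View pics/r4.png

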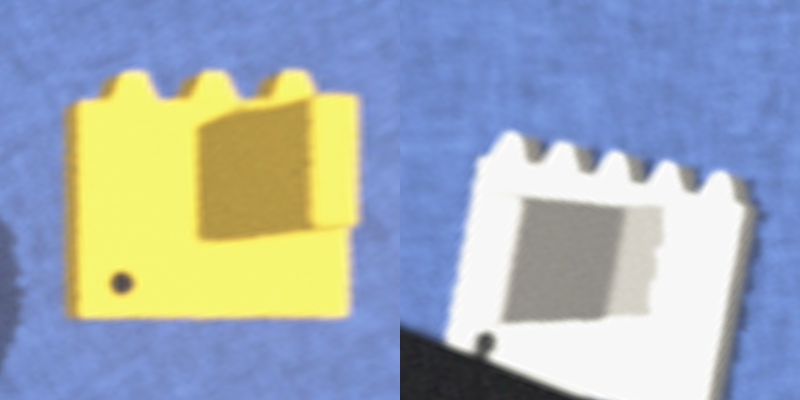

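Call:
apply_moves([
  {"grip":0,"slide":[0.012,0.055,0],"roll":1},
  {"grip":0,"slide":[0.024,0.11,0.005],"roll":2},
  {"grip":0,"slide":[0.036,0.165,0.01],"roll":2},
  {"grip":0,"slide":[0.048,0.22,0.015],"roll":2},
  {"grip":0,"slide":[0.06,0.275,0.02],"roll":2},
])

```text
time_s: 2.22
tcp_pos: [0.4518, -0.2188, 0.2068]
eef_rot: [-180.0, -0.1, -23.1]
contact_force: [1.0, 0.5, 0.1]
gripper_width: 0.0878
```

Call:
apply_moves([
  {"grip":0,"slide":[0.009,0.035,0.007],"roll":0},
  {"grip":0,"slide":[0.009,0.035,0.007],"roll":0},
])

```text
time_s: 2.48
tcp_pos: [0.4457, -0.2547, 0.1988]
eef_rot: [180.0, 0.1, -23.3]
contact_force: [-0.0, 0.1, -0.3]
gripper_width: 0.0875
```

Run:
```python
from h import *
print(get_state()['tcp_pos'],get_state()['eef_rot'],get_state()['time_s'])
snap('wrist','w2')
c=rectw('w2',.492,-.273,.010,.06,400,-23);cv2.imwrite('pics/r5.png',np.hstack([c,rectw('w2',.492,-.273,.050,.06,400,-23)]))
```

```text
[ 0.44569888 -0.25474148  0.19880745] [ 1.79977792e+02  8.12101787e-02 -2.32786256e+01] 2.475
```

View pics/r5.png

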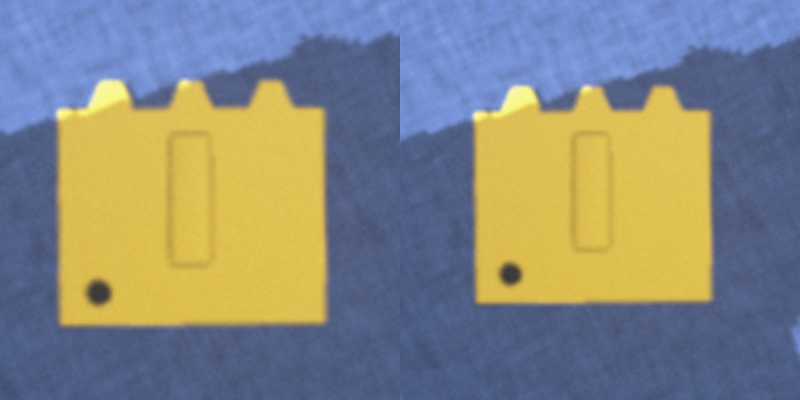

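View pics/w2.png

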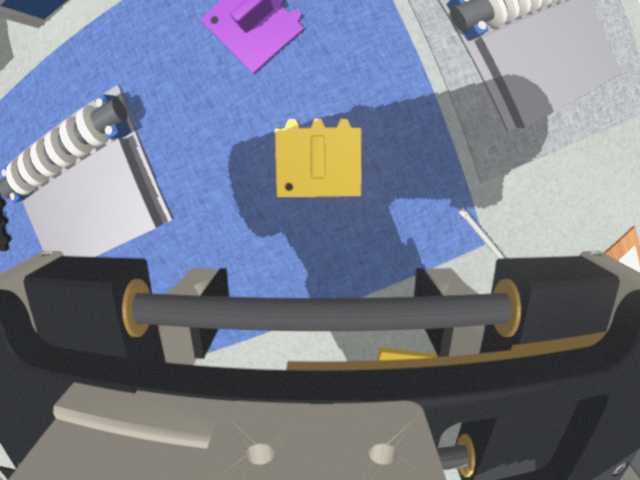

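Leaf origin ≈ (0.4955, −0.272), yaw −22.6°; plate and fin sizes match the description. Descending now.

Call:
apply_moves([
  {"grip":0,"slide":[0.03,-0.002,0.03],"roll":-0.7},
  {"grip":0,"slide":[0.0525,-0.004,0.07],"roll":-0.7},
  {"grip":0,"slide":[0.0525,-0.004,0.11],"roll":-0.7},
  {"grip":0,"slide":[0.0525,-0.004,0.12],"roll":-0.7},
])

```text
time_s: 3.02
tcp_pos: [0.4954, -0.2685, 0.0774]
eef_rot: [180.0, 0.3, -22.3]
contact_force: [0.7, -0.6, 0.6]
gripper_width: 0.0878
```

Run:
```python
from h import *
print(get_state()['tcp_pos'],get_state()['eef_rot'],get_state()['time_s'])
snap('wrist','w3')
```

```text
[ 0.49539651 -0.26845673  0.07737175] [179.95993543   0.25065243 -22.32494002] 3.025
```

View pics/w3.png

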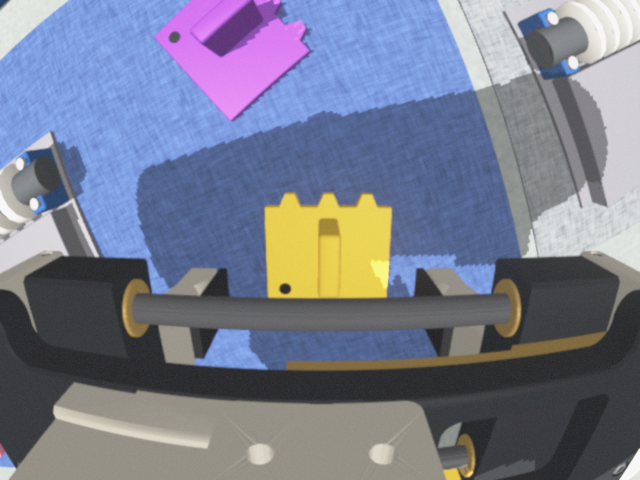

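The fin sits about 4 mm to the right of the finger middle, which agrees with the position reading. I'll correct that, go down and grip.

Call:
apply_moves([
  {"grip":0,"slide":[0.001,0.0035,0.02],"roll":0},
  {"grip":0,"slide":[0.001,0.0035,0.045],"roll":0},
  {"grip":0,"slide":[0.001,0.0035,0.059],"roll":0},
  {"grip":0,"slide":[0.001,0.0035,0.059],"roll":0},
])

```text
time_s: 3.58
tcp_pos: [0.4963, -0.2731, 0.0209]
eef_rot: [180.0, 0.0, -22.3]
contact_force: [-0.8, -1.5, -0.5]
gripper_width: 0.0877
```

Call:
apply_moves([
  {"grip":0.6,"slide":[0,0,0],"roll":0},
  {"grip":0.8,"slide":[0,0,0],"roll":0},
  {"grip":1,"slide":[0,0,0],"roll":0},
  {"grip":1,"slide":[0,0,0],"roll":0},
  {"grip":1,"slide":[0,0,0],"roll":0},
], grip_force=20)

```text
time_s: 4.2
tcp_pos: [0.4962, -0.2734, 0.0206]
eef_rot: [-180.0, 0.0, -22.4]
contact_force: [-0.6, -0.5, -0.5]
gripper_width: 0.0434
```

Call:
apply_moves([
  {"grip":1,"slide":[0,0,0],"roll":0},
  {"grip":1,"slide":[0,0,0],"roll":0},
  {"grip":1,"slide":[0,0,0],"roll":0},
  {"grip":1,"slide":[0,0,0],"roll":0},
  {"grip":1,"slide":[0,0,0],"roll":0},
])

```text
time_s: 4.82
tcp_pos: [0.4962, -0.2734, 0.0205]
eef_rot: [180.0, 0.0, -22.4]
contact_force: [0.6, -0.7, 0.1]
gripper_width: 0.0117
```

Call:
apply_moves([
  {"grip":1,"slide":[0,0,-0.04],"roll":0},
  {"grip":1,"slide":[-0.01,-0.015,-0.09],"roll":0},
  {"grip":1,"slide":[-0.035,-0.055,-0.13],"roll":-5},
  {"grip":1,"slide":[-0.065,-0.1,-0.14],"roll":-12},
  {"grip":1,"slide":[-0.095,-0.145,-0.14],"roll":-20.5},
])

```text
time_s: 5.45
tcp_pos: [0.4637, -0.1017, 0.1619]
eef_rot: [-180.0, -0.2, -1.7]
contact_force: [0.4, 1.1, -1.0]
gripper_width: 0.0118
```

Call:
apply_moves([
  {"grip":1,"slide":[-0.01,-0.05,0],"roll":0},
  {"grip":1,"slide":[-0.016,-0.077,0],"roll":0},
  {"grip":1,"slide":[-0.016,-0.077,0],"roll":0},
])

```text
time_s: 5.82
tcp_pos: [0.4498, -0.0241, 0.1609]
eef_rot: [-180.0, -0.0, -1.7]
contact_force: [-0.6, 0.0, -0.8]
gripper_width: 0.0118
```

Run:
```python
from h import *
print(get_state()['tcp_pos'],get_state()['eef_rot'],get_state()['time_s'])
snap('wrist','w4')
a=rectw('w4',.57,-.02,.026,.11,400); b=rectw('w4',.57,-.02,.052,.11,400)
cv2.imwrite('pics/r6.png',np.hstack([a,b]))
```

```text
[ 0.44980726 -0.02407702  0.16087842] [-1.79972213e+02 -3.86098110e-02 -1.70111531e+00] 5.825
```

View pics/w4.png

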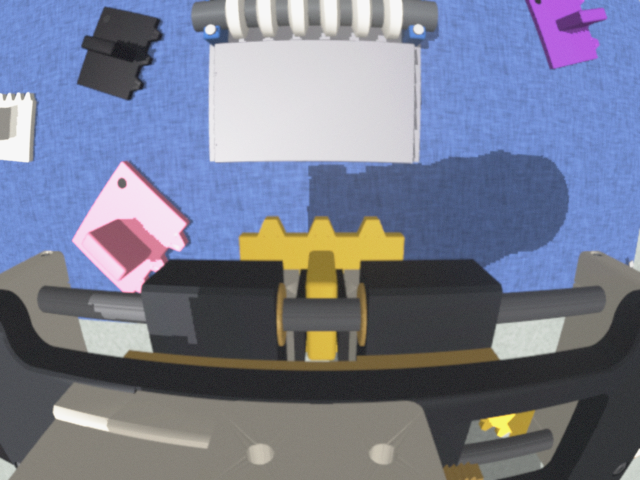

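View pics/r6.png

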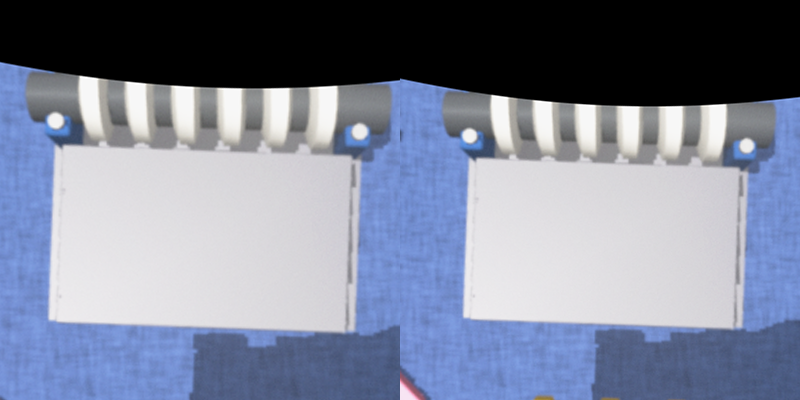

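Ledge rectangle measures about 160 × 97 mm, so the seat is ≈ (0.5745, −0.0235) at yaw −1.9°. I'll hover above the ledge, 25 mm back from the seat.

Call:
apply_moves([
  {"grip":1,"slide":[0.04,-0.002,0],"roll":0.2},
  {"grip":1,"slide":[0.08,-0.004,0.02],"roll":0.2},
  {"grip":1,"slide":[0.1005,-0.0045,0.06],"roll":0.2},
  {"grip":1,"slide":[0.1005,-0.0045,0.09],"roll":0.2},
  {"grip":1,"slide":[0.1005,-0.0045,0.1],"roll":0.2},
])

```text
time_s: 6.5
tcp_pos: [0.5494, -0.0259, 0.0583]
eef_rot: [179.9, 0.2, -2.2]
contact_force: [-0.8, 0.0, -0.1]
gripper_width: 0.0117
```

Run:
```python
from h import *
print(get_state()['tcp_pos'],get_state()['eef_rot'],get_state()['time_s'])
snap('wrist','w5')
a=rectw('w5',.57,-.02,.036,.08,400,-1.9); b=rectw('w5',.57,-.02,.045,.08,400,-1.9)
cv2.imwrite('pics/r7.png',np.hstack([a,b]))
```

```text
[ 0.54941273 -0.02585402  0.05827586] [179.92531231   0.23525725  -2.16692817] 6.5
```

View pics/w5.png

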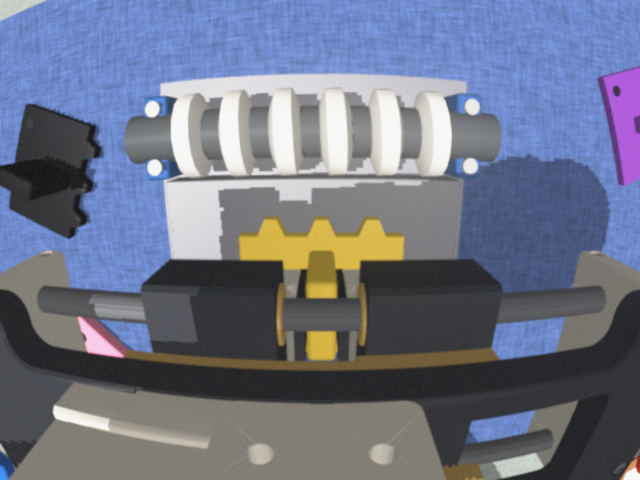

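View pics/r7.png

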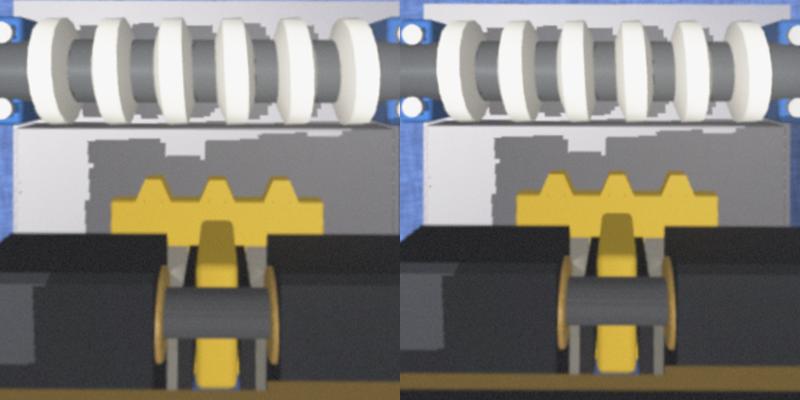

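Middle tooth at u≈217, groove mid at u≈208, so the leaf needs about 3.2 mm toward +y, which agrees with the pose numbers. The edges are parallel. I'll shift it and lower it onto the ledge.

Call:
apply_moves([
  {"grip":1,"slide":[0,-0.0032,0.004],"roll":0},
  {"grip":1,"slide":[0,-0.0032,0.009],"roll":0},
  {"grip":1,"slide":[0,-0.0032,0.012],"roll":0},
  {"grip":1,"slide":[0,-0.0032,0.013],"roll":0},
])

```text
time_s: 7.05
tcp_pos: [0.5509, -0.0211, 0.0478]
eef_rot: [-180.0, -0.0, -2.1]
contact_force: [0.1, 1.2, -0.7]
gripper_width: 0.0121
```

Call:
apply_moves([
  {"grip":1,"slide":[0,0.001,0.0015],"roll":0},
  {"grip":1,"slide":[0,0.001,0.003],"roll":0},
  {"grip":1,"slide":[0,0.001,0.003],"roll":0},
])

```text
time_s: 7.42
tcp_pos: [0.5508, -0.0223, 0.0445]
eef_rot: [180.0, 0.0, -2.1]
contact_force: [-0.3, 0.5, -0.5]
gripper_width: 0.0117
```

Call:
apply_moves([
  {"grip":1,"slide":[0,0,0.0007],"roll":0},
  {"grip":1,"slide":[0,0,0.0014],"roll":0},
  {"grip":1,"slide":[0,0,0.0014],"roll":0},
])

```text
time_s: 7.8
tcp_pos: [0.5508, -0.0223, 0.0445]
eef_rot: [180.0, -0.0, -2.0]
contact_force: [-5.9, 0.4, 13.0]
gripper_width: 0.0119
```

The leaf is down on the ledge (13 N). I'll ease off 1 mm and slide it toward the thread.

Call:
apply_moves([
  {"grip":1,"slide":[0.002,0,-0.001],"roll":0},
  {"grip":1,"slide":[0.006,0,-0.001],"roll":0},
  {"grip":1,"slide":[0.01,0,-0.001],"roll":0},
  {"grip":1,"slide":[0.013,0,-0.001],"roll":0},
  {"grip":1,"slide":[0.013,0,-0.001],"roll":0},
])

```text
time_s: 8.43
tcp_pos: [0.5622, -0.0233, 0.0445]
eef_rot: [179.9, 0.2, -2.1]
contact_force: [-8.2, -0.7, 13.6]
gripper_width: 0.0117
```

Run:
```python
from h import *
print(get_state()['tcp_pos'],get_state()['eef_rot'],get_state()['time_s'])
snap('wrist','w6')
a=rectw('w6',.58,-.02,.034,.06,400,-1.9); b=rectw('w6',.58,-.02,.026,.06,400,-1.9)
cv2.imwrite('pics/r8.png',np.hstack([a,b]))
```

```text
[ 0.56215836 -0.02334271  0.04454689] [ 1.79937551e+02  1.78596054e-01 -2.07994871e+00] 8.425
```

View pics/r8.png

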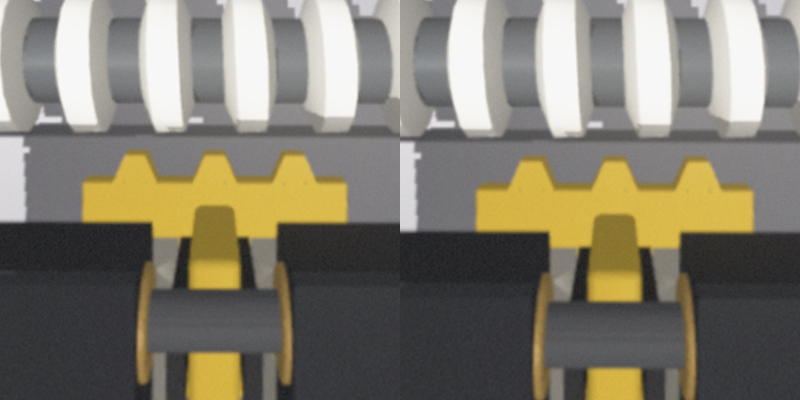

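Call:
apply_moves([
  {"grip":1,"slide":[0.002,-0.0012,-0.001],"roll":0},
  {"grip":1,"slide":[0.004,-0.0012,-0.001],"roll":0},
  {"grip":1,"slide":[0.006,-0.0012,-0.001],"roll":0},
  {"grip":1,"slide":[0.008,-0.0012,-0.001],"roll":0},
  {"grip":1,"slide":[0.008,-0.0012,-0.001],"roll":0},
])

```text
time_s: 9.1
tcp_pos: [0.572, -0.0218, 0.045]
eef_rot: [180.0, 0.0, -2.1]
contact_force: [-0.4, -0.4, -1.0]
gripper_width: 0.012
```

Call:
apply_moves([
  {"grip":1,"slide":[0.001,0,0],"roll":0},
  {"grip":1,"slide":[0.002,0,0],"roll":0},
  {"grip":1,"slide":[0.003,0,0],"roll":0},
  {"grip":1,"slide":[0.003,0,0],"roll":0},
])

```text
time_s: 9.6
tcp_pos: [0.5748, -0.0219, 0.0452]
eef_rot: [-180.0, -0.0, -2.1]
contact_force: [-0.2, 0.5, -0.7]
gripper_width: 0.0119
```

Run:
```python
from h import *
print(get_state()['tcp_pos'],get_state()['eef_rot'],get_state()['time_s'])
snap('wrist','w7')
a=rectw('w7',.58,-.02,.034,.06,400,-1.9); b=rectw('w7',.58,-.02,.026,.06,400,-1.9)
cv2.imwrite('pics/r9.png',np.hstack([a,b]))
```

```text
[ 0.57484462 -0.02191093  0.04515548] [-1.79999490e+02 -2.35953608e-03 -2.07323945e+00] 9.6
```

View pics/r9.png

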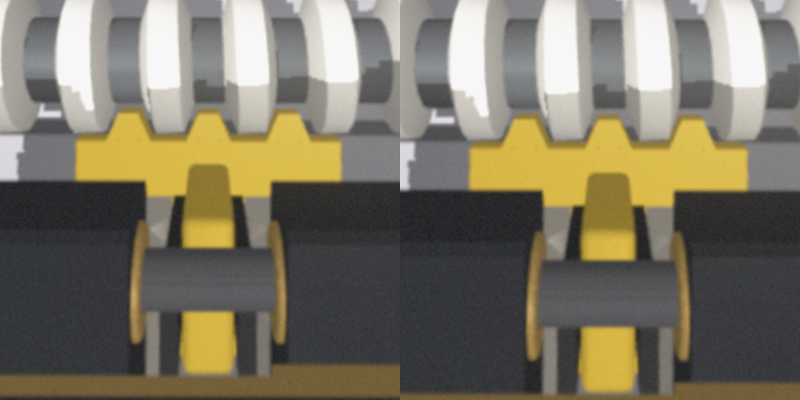

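Teeth are meshing, with nothing left to resist yet. I'll push gently on to the stop.

Call:
apply_moves([
  {"grip":1,"slide":[0.001,0,0],"roll":0},
  {"grip":1,"slide":[0.002,0,0],"roll":0},
  {"grip":1,"slide":[0.002,0,0],"roll":0},
])

```text
time_s: 10.02
tcp_pos: [0.5764, -0.022, 0.045]
eef_rot: [180.0, 0.0, -2.1]
contact_force: [-2.6, -0.6, 0.4]
gripper_width: 0.0116
```

Call:
apply_moves([
  {"grip":1,"slide":[0.0007,0,0],"roll":0},
  {"grip":1,"slide":[0.0015,0,0],"roll":0},
  {"grip":1,"slide":[0.0015,0,0],"roll":0},
])

```text
time_s: 10.4
tcp_pos: [0.5765, -0.0222, 0.0448]
eef_rot: [180.0, 0.2, -2.1]
contact_force: [-6.8, 2.4, 4.1]
gripper_width: 0.0121
```

Call:
apply_moves([
  {"grip":1,"slide":[0.001,0,0],"roll":0},
  {"grip":1,"slide":[0.001,0,0],"roll":0},
])

```text
time_s: 10.65
tcp_pos: [0.5766, -0.0223, 0.0446]
eef_rot: [180.0, 0.3, -2.1]
contact_force: [-9.5, 3.0, 5.7]
gripper_width: 0.0117
```

Run:
```python
from h import *
print(get_state()['tcp_pos'],get_state()['contact_force'],get_state()['time_s'])
snap('wrist','w8')
a=rectw('w8',.58,-.02,.034,.06,400,-1.9); b=rectw('w8',.58,-.02,.026,.06,400,-1.9)
cv2.imwrite('pics/r10.png',np.hstack([a,b]))
```

```text
[ 0.57656325 -0.02229054  0.04464679] [-9.45260287  3.04590336  5.7331032 ] 10.65
```

View pics/r10.png

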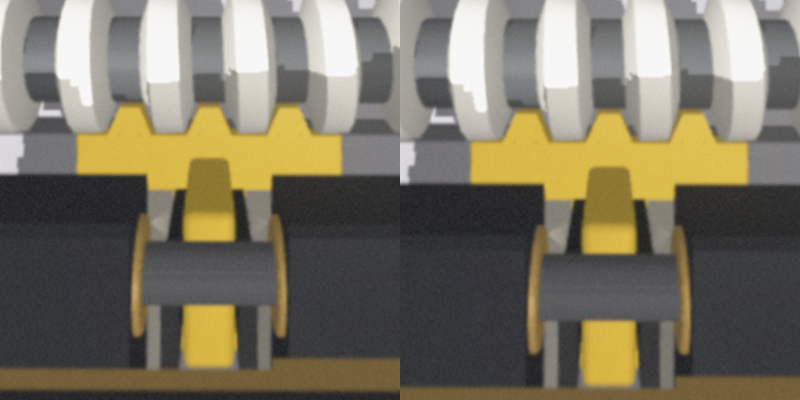

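Stopped at x=0.5766 with the force rising and the plate front against the crests, so it is home. I'll relax the push and release.

Call:
apply_moves([
  {"grip":1,"slide":[-0.0022,0,-0.0002],"roll":0},
  {"grip":1,"slide":[-0.0022,0,-0.0002],"roll":0},
  {"grip":0.8,"slide":[-0.0022,0,-0.0002],"roll":0},
  {"grip":0.6,"slide":[-0.0022,0,-0.0002],"roll":0},
  {"grip":0.5,"slide":[-0.0022,0,-0.0002],"roll":0},
])

```text
time_s: 11.32
tcp_pos: [0.5777, -0.0219, 0.0456]
eef_rot: [-180.0, -0.1, -2.1]
contact_force: [0.3, 0.5, 0.8]
gripper_width: 0.0319
```

Call:
apply_moves([
  {"grip":0.4,"slide":[0,0,0],"roll":0},
  {"grip":0.3,"slide":[0,0,0],"roll":0},
  {"grip":0.3,"slide":[0,0,0],"roll":0},
  {"grip":0.3,"slide":[0,0,0],"roll":0},
])

```text
time_s: 11.82
tcp_pos: [0.5771, -0.022, 0.0454]
eef_rot: [180.0, 0.0, -2.1]
contact_force: [0.2, 0.5, -0.2]
gripper_width: 0.061
```

Call:
apply_moves([
  {"grip":0.3,"slide":[0,0,-0.02],"roll":0},
  {"grip":0.3,"slide":[0,0,-0.05],"roll":0},
  {"grip":0.3,"slide":[-0.02,0,-0.09],"roll":0},
  {"grip":0.3,"slide":[-0.06,0,-0.12],"roll":0},
  {"grip":0.3,"slide":[-0.1,0,-0.13],"roll":0},
])

```text
time_s: 12.45
tcp_pos: [0.4771, -0.0182, 0.1771]
eef_rot: [-180.0, -0.2, -2.1]
contact_force: [-0.4, 0.4, -0.0]
gripper_width: 0.0616
```

Run:
```python
from h import *
print(get_state()['tcp_pos'],get_state()['eef_rot'],get_state()['time_s'])
snap('wrist','w9'); snap('scene','scene9')
a=rectw('w9',.58,-.02,.034,.07,400,-1.9); q=np.load('pics/scene9.npz')['p'][215:305,340:460,::-1]
cv2.imwrite('pics/r11.png',np.hstack([a,cv2.resize(q,(400,400*90//120),interpolation=cv2.INTER_CUBIC)[:400] if 0 else cv2.copyMakeBorder(cv2.resize(q,(400,300),interpolation=cv2.INTER_CUBIC),0,100,0,0,cv2.BORDER_CONSTANT)]))
```

```text
[ 0.47708335 -0.01822761  0.17713173] [-1.79951864e+02 -1.62407156e-01 -2.07994391e+00] 12.45
```

View pics/r11.png

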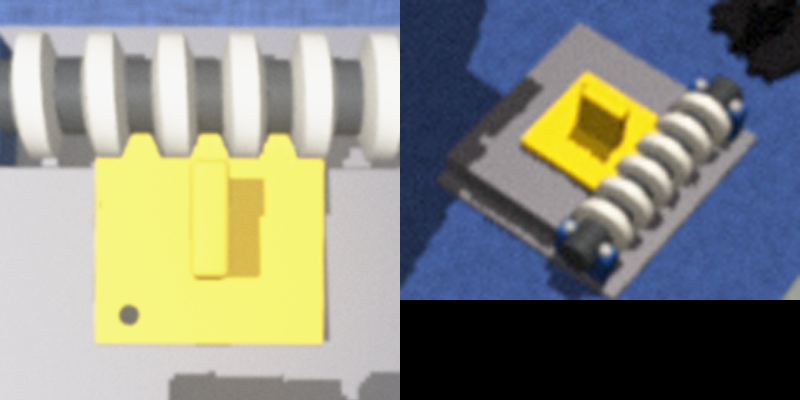

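Run:
```python
from h import *
ims=[rectw('w9',.575,-.02,z,.02+.03,400,-1.9) for z in(.034,.026)]
cv2.imwrite('pics/r12.png',np.hstack(ims))
```

```text
(no output)
```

View pics/r12.png

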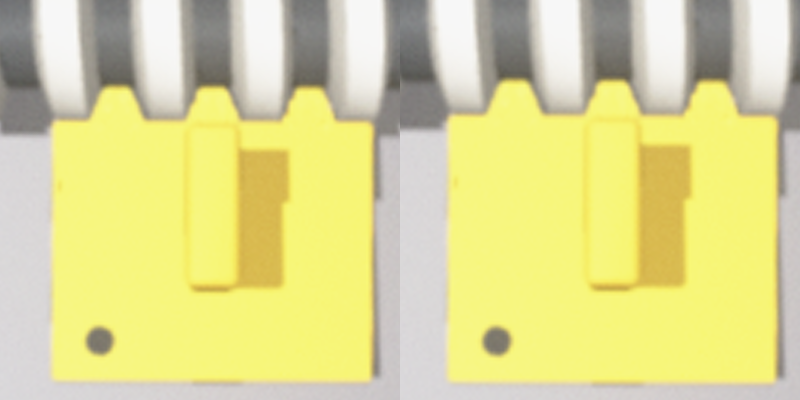

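The leaf front sits 1.9 mm ahead of the ledge front; fully home should be 2 mm. The teeth are centred in the grooves, so the yellow is seated. The white leaf hasn't been touched and lies flat on the mat. Handing in.

```bash
python3 -c "
from plant import *
print(get_state()['gripper_width']);print(close_job())"
```

```text
0.06118803214298339
the job is handed in; nothing more can be done
None
```

The yellow leaf fits the screw on the blue mat, so I left it on the ledge with its teeth fully home and let go. I laid the small yellow leaf flat on the ledge and slid it teeth first until it stopped, at about 9.5 N. I then let go, backed the arm off and handed the job in at about 12.5 s. The white leaf was not needed and still lies flat on the mat where it was.

**Last checks:** In the wrist picture after release, the plate front is 1.9 mm ahead of the ledge's front edge; fully home it should be 2 mm. All three teeth sit in the grooves and the plate lies flat.

**Disagreements:** The cameras differed from each other by about 3–5 mm on the leaf's position, and by about 1° on the stand's angle. I therefore used close wrist views for the grasp and the fit. The stop came about 1 mm beyond the seat position I had estimated from the pictures, which is within calibration error.

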